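Start an ECG recording through the touch-free key lock

ROBOT

A 6-joint arm with a two-finger parallel gripper is mounted at the origin on the work surface. World frame = base frame: x ahead of the robot, y to its left, z up, the work surface at z = 0. Lengths are in m, angles in rad, forces in N, time in s.
With the tool pointing down it reaches from about 0.375 to 0.9 m from the base axis. Payload 3.1 kg.
Tool frame: the origin (TCP) lies between the finger pads, 19 mm behind the fingertips; this is the grasp point; z points along the fingers, y is the line along which they close (so a half turn about z gives the same grasp; the last joint's range is limited). The gripper opens to 85 mm and grips with 20 to 120 N. Pads are 22 mm wide; open, the fingers measure 114 mm over their backs; the gripper's body (76 mm by 85 mm) begins 54 mm behind the grasp point. The pads swing forward as they close: fully open they stand 13 mm farther back than shut.
Start: joints at [-1.524, 0.527, 1.433, -0, 1.181, -0.178], TCP at [0.139, -0.609, 0.25] pointing down, gripper open.
Joint ranges: [-3.08, 3.08], [-0.75, 2.2], [0.22, 2.44], [-1.43, 4.57], [0, 2.65], [-2.85, 2.85]. Speed limits (rad/s): [2.79, 2.79, 3.14, 3.14, 3.14, 3.14].

INTERFACE

Orientations are given as a unit quaternion [x, y, z, w].
In Python, from station import manip, viewer, ticket gives the robot as it stands.
- The arm moves only by the shell command python3 -m creep 'ROWS' [FORCE]. ROWS is JSON, a list of rows, each an object with "slide": the shift along the tool's x, y, z in cm, a list of three; "angular": the turn, a rotation vector about the tool's x, y, z in rad, a list of three; "claw": the opening, from -1 (shut) to 1 (fully open). A call has 1 to 10 rows; each row shifts and turns the commanded pose from where the row before left it, along the tool's axes as they then stand; what a row does not reach is not made up. A row lasts 1/12 s, in which the tool goes at most 41.7 mm and 7.16 degrees, less where a joint would pass 70% of its speed; a pose out of reach is approached as far as the arm can. A call with a gripper value outside its range is refused whole. The fingers move at their own pace and stop on an object; FORCE is the grip in N (left out, the last holds). Time passes only in rows, so rows that do not move let the fingers close. It gives the time, the measured TCP pose, the force, the opening and the grip force at its end, in the units of the state.
- manip.sense(): the state, without advancing time (a new reading comes with each control period).
- viewer.snapshot(name): name is "side" or "top"; returns the picture (400x640x3 uint8, blue, green, red); there is no depth.
- viewer.calibration(name): a dict with "fov_y" (degrees; the focal length in pixels is half the picture's height over the tangent of half this angle, whatever the lens; pixels are square), "cx", "cy" (the principal point, pixels), "k1" (the pictures are not rectified: a ray, as slopes to the right and down, at radius r is drawn at 1 + k1 r^2 times it, then the intrinsics apply), "T" (4x4, takes a point from camera to world coordinates). Camera axes: x right, y up, looking along -z (the intrinsics and any distortion apply to the point x, -y, -z); pixel columns grow to the right and rows downward; lengths in m; the calibration is good to about 2 mm. A picture is of the moment at which its call begins. calibration takes no time and is no camera call.
- ticket.sign_off(): hands the job in; it is judged then, once.
The state is a dict: "t": time; "q": joint angles; "qd": joint speeds; "tau": joint torques, N m; "tcp_pos": TCP position; "tool_rot": TCP orientation; "force": force on the tool from outside, world axes, zero at the start; "ft_torque": the same for the moment, N m; "finger_gap": opening from 0.0 (shut) to 1.0 (fully open); "gripper_force": force on a finger pad.
Only numpy, scipy, OpenCV 4.12 (cv2) and the standard library are available. Lean on these libraries where they do the work, as an engineer would, in place of code of your own. Each camera call takes 0.05 s, during which the arm holds its last target. There are 200 camera calls.

TASK

Unlock the ECG recorder by pointing at its touch-free switch, the pod with the round window: hold the fingertips about 2 cm above the middle of the window, without touching it, for three seconds. Then press the recorder's start key (the larger of its two round keys) fully down and let it go, point at the round window again in the same way for three seconds to lock the keys, and finally draw back to at least 15 cm from the pod. Do not reach low over the other two pods or press the small stop key, and leave the pods and everything else lying about untouched and where they are.

Things in the scene. Friction and masses are not known exactly. Their poses are not given: they have to be found in the camera images.
- round_pod: touch-free switch of the recorder: 76 x 76 mm white plastic box, 40 mm tall, loose on the table (0.25 kg), one of three that look alike but for the black window in the middle of the top; its window is a round disc of 54 mm diameter. Origin: centre of the underside, z up, x and y along its sides
- round_pod_window (a point): the centre of the round window's face, 41 mm above the table, 1 mm above the pod's housing; z up
- square_pod: touch-free door switch, not to be used: 76 x 76 mm white plastic box, 40 mm tall, loose on the table (0.25 kg), one of three that look alike but for the black window in the middle of the top; its window is a square of 46 mm. Origin: centre of the underside, z up
- square_pod_window (a point): the centre of the square window's face, 41 mm above the table; z up
- slot_pod: touch-free lamp switch, not to be used: 76 x 76 mm white plastic box, 40 mm tall, loose on the table (0.25 kg), one of three that look alike but for the black window in the middle of the top; its window is a narrow slot of 12 x 58 mm. Origin: centre of the underside, z up
- slot_pod_window (a point): the centre of the slot window's face, 41 mm above the table; z up
- recorder: white ECG recorder, fixed, 340 mm deep (x) x 380 mm wide (y); origin: centre of the underside; its front points along its own -x. The flat black key deck in front is 82 mm above the table; behind it (own x above 0) a sloping display rises to about 210 mm. A field of flat small square keys lies at own y below 0; the two round keys stand at own x = -100 mm
- start_key_top (a point): centre of the top of the start key, the larger round key (32 mm diameter, white cap standing 10 mm out of a round grey housing of 48 mm diameter, top 104 mm above the table when up, at own y = +55 mm of the recorder); it sinks with the key
- start_key (a joint): travel of the start key, m: 0 up, 0.006 fully down; it is pressed straight down and springs back; fully down takes about 5 N
- stop_key_top (a point): centre of the top of the stop key, the smaller round key (18 mm diameter, housing 34 mm, same height), 70 mm from the start key along the recorder's +y; not to be pressed
- stop_key (a joint): travel of the stop key, m: 0 up, 0.006 fully down
- clamp_a: blue limb clamp, 95 x 26 x 34 mm, lying loose; leave alone. Origin: middle of the underside
- clamp_b: second blue limb clamp, as the first; leave alone
- tape_roll: roll of white tape, 64 mm diameter, 25 mm tall, lying loose; leave alone. Origin: centre of the underside
- gel_bottle: clear bottle of contact gel, 48 mm diameter, 160 mm tall, standing loose; leave alone. Origin: centre of the underside
- electrode_jar: white jar with a grey lid, 64 mm diameter, 75 mm tall, loose; leave alone. Origin: centre of the underside
- steel_cup: steel cup, 72 mm rim diameter, 70 mm tall, loose; leave alone. Origin: centre of the underside

How it is judged:
On the way, in this order (a step that is already met when the one before it is completed fails the run):
1. dwell with the tool point over the round window (within 25 mm sideways, 15 to 75 mm above it) for 2 s: unlock (horizontal distance between the grasp point and round_pod_window below 0.025 m and z of the grasp point in the frame of round_pod_window between 0.015 and 0.075 m), for 2 s.
2. press the start key fully down (value of joint start_key above 0.0045 m), for 0.05 s.
3. let the start key come up (value of joint start_key below 0.0015 m), for 0.05 s.
4. dwell over the round window again in the same way: lock (all of step 1), for 2 s.
At the end, for the whole second after the job is handed in: Both dwells and the full press (4.5 mm or more) between them are done; the tool point is over 110 mm from the round window, both round keys are up (under 1.5 mm), and pods and loose things stand within 8 mm of where they began, upright to 0.1 rad (distance between the grasp point and round_pod_window above 0.11 m and value of joint each of start_key, stop_key below 0.0015 m and distance of each of round_pod, square_pod, slot_pod, clamp_a, clamp_b, tape_roll, gel_bottle, electrode_jar, steel_cup from where it was at the start of the episode below 0.008 m and angle between each of round_pod, square_pod, slot_pod, clamp_a, clamp_b, tape_roll, gel_bottle, electrode_jar, steel_cup's own z axis and vertical below 0.1 rad); the robot touches nothing.
It fails at once if the robot touches a pod (contact force between any of the fingers, the arm and round_pod above 0.3 N or contact force between any of the fingers, the arm and square_pod above 0.3 N or contact force between any of the fingers, the arm and slot_pod above 0.3 N).
It fails at once if the tool point comes low (under 85 mm above the window, within 32 mm sideways) over the square or the slot pod ((horizontal distance between the grasp point and square_pod_window below 0.032 m and z of the grasp point in the frame of square_pod_window below 0.085 m) or (horizontal distance between the grasp point and slot_pod_window below 0.032 m and z of the grasp point in the frame of slot_pod_window below 0.085 m)).
It fails at once if the stop key is pressed (value of joint stop_key above 0.003 m).
It fails at once if a pod or another loose thing is lifted or knocked away ((height (world z) of round_pod above 0.012 m or distance of round_pod from where it was at the start of the episode above 0.02 m) or (height (world z) of square_pod above 0.012 m or distance of square_pod from where it was at the start of the episode above 0.02 m) or (height (world z) of slot_pod above 0.012 m or distance of slot_pod from where it was at the start of the episode above 0.02 m) or (height (world z) of clamp_a above 0.012 m or distance of clamp_a from where it was at the start of the episode above 0.02 m) or (height (world z) of clamp_b above 0.012 m or distance of clamp_b from where it was at the start of the episode above 0.02 m) or (height (world z) of tape_roll above 0.012 m or distance of tape_roll from where it was at the start of the episode above 0.02 m) or (height (world z) of gel_bottle above 0.012 m or distance of gel_bottle from where it was at the start of the episode above 0.02 m) or (height (world z) of electrode_jar above 0.012 m or distance of electrode_jar from where it was at the start of the episode above 0.02 m) or (height (world z) of steel_cup above 0.012 m or distance of steel_cup from where it was at the start of the episode above 0.02 m)).
It fails at once if the robot touches one of the other loose things (contact force between any of the fingers, the arm and clamp_a above 1 N or contact force between any of the fingers, the arm and clamp_b above 1 N or contact force between any of the fingers, the arm and tape_roll above 1 N or contact force between any of the fingers, the arm and gel_bottle above 1 N or contact force between any of the fingers, the arm and electrode_jar above 1 N or contact force between any of the fingers, the arm and steel_cup above 1 N).
It also fails if it takes over 64 s, if anything falls off the work surface, if the arm or the gripper's body presses on something with over 40 N, if the wrist force passes 120 N, or if a joint passes its speed limit or range.

## Working session

There is one attempt and no reset: what is moved stays moved. The work goes in short steps, Python scripts to look and compute and a shell command to move; the robot and the scene stay as the last step left them, time stands still between calls to the robot, and variables do not carry over. Pictures are saved under pics/ and viewed, at most 10 in all, crops included, and the job is handed in when it is done.

```bash
mkdir -p pics; ls
python3 - <<'E'
from station import manip, viewer
import cv2,json
for n in("top","side"):
    cv2.imwrite(f"pics/{n}0.png",viewer.snapshot(n)); c=viewer.calibration(n); print(n,c)
s=manip.sense(); print(s)
E
```

```text
pics
top {'fov_y': 47.06972764632877, 'cx': 322.6796888428675, 'cy': 202.03997708958664, 'k1': 0.009060240137816422, 'T': array([[ 2.34109833e-02,  9.97507176e-01, -6.65684622e-02,
         4.94910701e-01],
       [-9.99723477e-01,  2.35063486e-02,  6.49583899e-04,
         5.31025157e-02],
       [ 2.21274608e-03,  6.65348471e-02,  9.97781648e-01,
         1.28831640e+00],
       [ 0.00000000e+00,  0.00000000e+00,  0.00000000e+00,
         1.00000000e+00]])}
side {'fov_y': 57.22647517927979, 'cx': 319.83931308966817, 'cy': 201.8138420236423, 'k1': -0.0035979317766148947, 'T': array([[-0.88354571,  0.30652994, -0.35409939,  0.14480409],
       [-0.4683117 , -0.58724336,  0.66017375,  0.86682607],
       [-0.0055795 ,  0.74912257,  0.66240791,  0.9211311 ],
       [ 0.        ,  0.        ,  0.        ,  1.        ]])}
{'t': 0.1, 'q': array([-1.52448801e+00,  5.28392235e-01,  1.43376217e+00,  1.20815701e-05,
        1.18142270e+00, -1.78507960e-01]), 'qd': array([-0.00143856, -0.00224191, -0.00333891,  0.000769  ,  0.00032371,
        0.00019113]), 'tau': array([-8.25118696e-04, -4.43306351e+01, -1.78586197e+01, -2.28906583e-04,
        3.92843736e-03,  3.31110797e-06]), 'tcp_pos': array([ 0.13932797, -0.60865016,  0.24912357]), 'tool_rot': array([ 9.93688623e-01,  1.12169226e-01,  7.11122108e-05, -9.89688121e-04]), 'force': array([-0.4448255 ,  0.22960937, -0.36858517]), 'ft_torque': array([0.00652291, 0.02751422, 0.02126728]), 'gripper_force': 0.0, 'finger_gap': 1.0039180748503678}
```

View pics/top0.png

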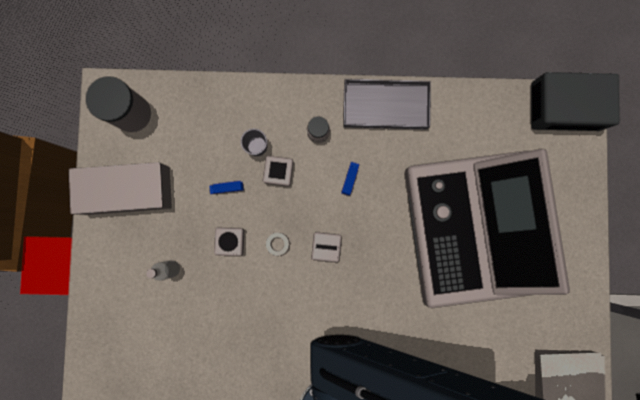

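View pics/side0.png

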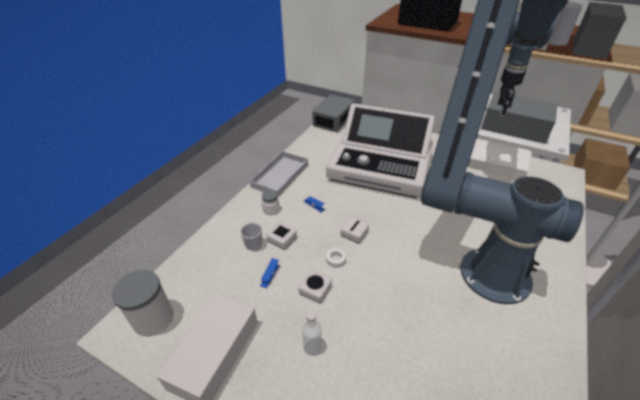

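The top view shows the round window at (228,241), the square pod at (278,171), the slot pod at (326,247), the start key at (443,212), the stop key at (439,186) and the bottle at (160,270). In the side view the round window is at (315,283) and the start key at (363,160).

```bash
cat > h.py <<'E'
import numpy as np,cv2
from station import viewer
def ray(n,u,v):
    c=viewer.calibration(n); f=200/np.tan(np.radians(c["fov_y"])/2)
    K=np.array([[f,0,c["cx"]],[0,f,c["cy"]],[0,0,1]])
    x,y=cv2.undistortPoints(np.array([[[u,v]]],float),K,np.array([c["k1"],0,0,0]))[0,0]
    T=c["T"]; return T[:3,3],T[:3,:3]@np.array([x,-y,-1])
def onz(n,u,v,z):
    o,d=ray(n,u,v); return o+d*(z-o[2])/d[2]
def cross(a,b):
    (o,d),(p,e)=ray("top",*a),ray("side",*b)
    s=np.linalg.lstsq(np.c_[d,-e],p-o,rcond=None)[0]
    A,B=o+d*s[0],p+e*s[1]; return (A+B)/2,np.linalg.norm(A-B)
def blob(g,u,v,r,dark,th):
    w=g[v-r:v+r+1,u-r:u+r+1]; m=((w<th) if dark else (w>th)).astype(np.uint8)
    n,l,s,c=cv2.connectedComponentsWithStats(m)
    i=1+np.argmin(np.linalg.norm(c[1:]-r,axis=1)+100*(s[1:,4]<12))
    return c[i]+[u-r,v-r],s[i]
E
python3 - <<'E'
from h import *
np.set_printoptions(precision=4,suppress=True)
t=cv2.imread("pics/top0.png",0);s=cv2.imread("pics/side0.png",0)
P={}
for nm,(u,v),(a,b),dark,th,z in[("round",(228,241),(315,283),1,80,.041),("square",(278,171),(282,232),1,80,.041),("slot",(326,247),(354,225),1,80,.041),("start",(443,212),(363,160),0,150,.104),("stop",(439,186),(346,157),0,130,.104)]:
    p,st=blob(t,u,v,14,dark,th);q,sq=blob(s,a,b,12,dark,th)
    print(nm,p,st[2:],q,sq[2:],onz("top",*p,z),onz("side",*q,z),*cross(p,q))
for nm,p,z in[("bottle",(158,271),.16),("bottlefoot",(172,269),0),("tape",(277,244),.025),("cup",(254,140),.07),("jar",(318,126),.075)]: print(nm,onz("top",*p,z))
for n,g,c in(("top",t,(443,212)),("side",s,(363,160))): print(g[c[1]-10:c[1]+11:2,c[0]-14:c[0]+15:2])
E
```

```text
round [227.9017 241.2271] [ 19  19 295] [314.681 281.908] [ 16  13 163] [0.4659 0.3061 0.041 ] [0.464  0.3071 0.041 ] [0.4653 0.3062 0.0391] 0.0012849380512827886
square [277.4444 169.908 ] [ 18  17 261] [280.9059 231.0706] [15 11 85] [0.6632 0.178  0.041 ] [0.6613 0.1794 0.041 ] [0.6631 0.178  0.0389] 0.001042452789277892
slot [326.2857 246.7403] [21  6 77] [354.5714 225.    ] [6 7 7] [0.4572 0.0397 0.041 ] [0.4558 0.0399 0.041 ] [0.4566 0.0395 0.0403] 0.0012384052692011789Traceback (most recent call last):
  File "<stdin>", line 6, in <module>
  File "h.py", line 17, in blob
    i=1+np.argmin(np.linalg.norm(c[1:]-r,axis=1)+100*(s[1:,4]<12))
        ~~~~~~~~~^^^^^^^^^^^^^^^^^^^^^^^^^^^^^^^^^^^^^^^^^^^^^^^^^
    return _wrapfunc(a, 'argmin', axis=axis, out=out, **kwds)
    return bound(*args, **kwds)
ValueError: attempt to get argmin of an empty sequence
```

Run:
```python
from h import *
np.set_printoptions(precision=4,suppress=True)
t=cv2.imread("pics/top0.png",0);s=cv2.imread("pics/side0.png",0)
for n,g,c in(("top",t,(443,212)),("side",s,(363,160))): print(g[c[1]-10:c[1]+11:2,c[0]-14:c[0]+15:2])
for nm,(u,v),(a,b),z,T,S in[("start",(443,212),(363,160),.104,170,150),("stop",(439,186),(346,157),.104,150,140)]:
  for T in(125,140,155):
    p,st=blob(t,u,v,10,0,T)if (t[v-3:v+4,u-3:u+4]>T).any() else (None,None)
    q,sq=blob(s,a,b,8,0,T)if (s[b-3:b+4,a-3:a+4]>T).any() else (None,None)
    print(nm,T,p,st,q,sq, None if p is None else onz("top",*p,z), None if q is None else onz("side",*q,z))
for nm,p,z in[("bottle",(158,271),.16),("bottlefoot",(172,269),0),("tape",(277,244),.025),("cup",(254,140),.07),("jar",(318,126),.075)]: print(nm,onz("top",*p,z))
a=cv2.resize(t[160:240,410:490],None,fx=7,fy=7,interpolation=cv2.INTER_CUBIC)
cv2.imwrite("pics/key.png",a)
```

```text
[[ 17  16  15  14  15  19  21  21  16  15  14  16  12  12  15]
 [ 16  18  16  17  39  54  61  60  48  28  14  16  16  16  15]
 [ 16  17  15  49  64  70 100 109  95  64  33  15  17  15  15]
 [ 17  18  28  67  64 128 143 141 139 115  61  19  14  17  14]
 [ 15  15  47  68  93 148 144 142 139 138  86  29  12  16  15]
 [ 17  14  53  66 107 149 144 142 141 139  93  35  12  14  13]
 [ 16  16  43  68  85 146 146 143 142 134  78  32  13  16  15]
 [ 19  15  23  66  61 105 140 141 135 100  58  21  15  15  13]
 [ 16  18  13  37  65  59  71  82  67  60  33  13  14  16  18]
 [ 16  15  15  16  34  52  61  56  46  25  16  17  14  17  14]
 [ 17  16  16  16  15  18  20  19  15  13  15  16  15  15  15]]
[[ 41  44  64  82  96 118 138 151 167 176 177 180 180 173 171]
 [ 42  31  25  30  32  35  41  53  75  90 109 131 144 160 173]
 [ 80  33  31  31  30  42  72  89  69  42  31  41  48  63  86]
 [ 98  47  28  29  43 110 164 175 167 111  41  27  29  27  29]
 [ 80  39  30  27  73 131 178 188 183 141  62  30  19  29  31]
 [ 45  35  32  32  77 111 136 152 144 115  77  34  27  24  25]
 [ 31  27  30  27  54  83 10
[... 425 characters left out ...]
tart 140 [441.8269 211.8654] [ 5  6  9  9 52] [363.1765 157.7353] [ 5  3  8  6 34] [ 0.5558 -0.2557  0.104 ] [ 0.5534 -0.2543  0.104 ]
start 155 None None [363.  157.5] [ 5  4  7  4 24] None [ 0.5546 -0.2554  0.104 ]
stop 125 [439. 185.] [ 8  7  5  5 21] [346.  154.5] [ 6  4  5  4 16] [ 0.6253 -0.248   0.104 ] [ 0.622  -0.2437  0.104 ]
stop 140 [438.3333 185.1111] [8 8 4 3 9] [339.4516 152.0645] [ 0  0  6 10 31] [ 0.6249 -0.2462  0.104 ] [ 0.6523 -0.2472  0.104 ]
stop 155 None None [339.2308 151.8846] [ 0  0  5  9 26] None [ 0.6536 -0.248   0.104 ]
bottle [0.3926 0.449  0.16  ]
bottlefoot [0.3845 0.4666 0.    ]
tape [0.4611 0.1747 0.025 ]
cup [0.7385 0.2403 0.07  ]
jar [0.7795 0.0696 0.075 ]
```

View pics/key.png

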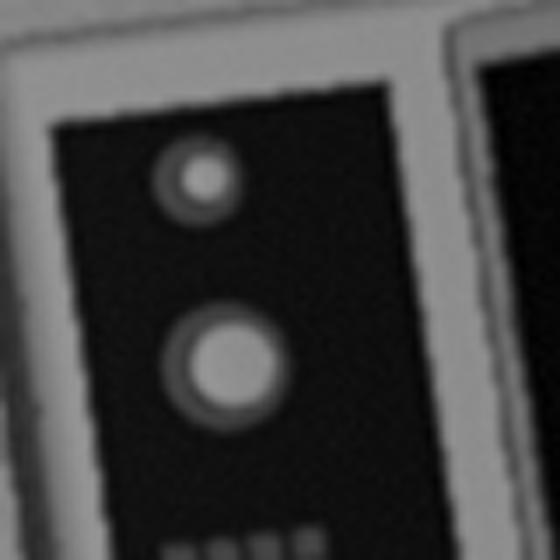

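The cap centre is at about (443.5,211.8) and the stop key at (439,185.5). That puts the round window at (0.465, 0.306), the start key at (0.556, -0.257) and the stop key 69 mm from it, against 70 mm given. I'll raise the tool, shut the claw and go around.

```bash
python3 -m creep '[{"slide":[0,0,-2.5],"angular":[0,0,0],"claw":-1},{"slide":[0,0,-2.5],"angular":[0,0,0],"claw":-1},{"slide":[0,0,-2.5],"angular":[0,0,0],"claw":-1},{"slide":[0,0,-2.5],"angular":[0,0,0],"claw":-1},{"slide":[3,-1.9,0],"angular":[0,0,0],"claw":-1},{"slide":[3,-1.9,0],"angular":[0,0,0],"claw":-1},{"slide":[3,-1.9,0],"angular":[0,0,0],"claw":-1},{"slide":[3,-1.9,0],"angular":[0,0,0],"claw":-1},{"slide":[3,-1.9,0],"angular":[0,0,0],"claw":-1},{"slide":[3,-1.9,0],"angular":[0,0,0],"claw":-1}]' 20
python3 -m creep '[{"slide":[3,-1.9,0],"angular":[0,0,0],"claw":-1},{"slide":[3,-1.9,0],"angular":[0,0,0],"claw":-1},{"slide":[3,-1.9,0],"angular":[0,0,0],"claw":-1},{"slide":[3,-1.9,0],"angular":[0,0,0],"claw":-1},{"slide":[3,-1.9,0],"angular":[0,0,0],"claw":-1},{"slide":[3,-1.9,0],"angular":[0,0,0],"claw":-1},{"slide":[3,-1.9,0],"angular":[0,0,0],"claw":-1},{"slide":[3,-1.9,0],"angular":[0,0,0],"claw":-1},{"slide":[3,-1.9,0],"angular":[0,0,0],"claw":-1},{"slide":[3,-1.9,0],"angular":[0,0,0],"claw":-1}]'
cat > d.py <<'E'
import sys
from scipy.spatial.transform import Rotation as R
from station import manip
import numpy as np
s=manip.sense();p=np.array(s["tcp_pos"]);r=R.from_quat(s["tool_rot"])
print(s["t"],p.round(4),"z",r.as_matrix()[:,2].round(3),"q",np.round(s["q"],2),"F",np.round(s["force"],1))
print("cm",(100*r.inv().apply(np.array(sys.argv[1:4],float)-p)).round(2))
E
python3 d.py 0.465 0.306 0.35
```

```text
t: 0.93
tcp_pos: [0.2902, -0.4563, 0.3496]
tool_rot: [0.994, 0.112, -0.0, -0.001]
force: [0.4, -0.9, -0.2]
finger_gap: -0.0
gripper_force: 0.0
t: 1.77
tcp_pos: [0.5402, -0.2042, 0.3496]
tool_rot: [0.994, 0.112, -0.0, -0.0]
force: [0.5, 0.3, -0.0]
finger_gap: -0.0
gripper_force: 0.0
1.7667 [ 0.5402 -0.2042  0.3496] z [-0.001  0.001 -1.   ] q [-0.55  0.36  1.42 -0.    1.35  0.79] F [ 0.5  0.3 -0. ]
cm [ 4.040e+00 -5.141e+01 -1.000e-02]
```

```bash
python3 -m creep '[{"slide":[0.25,-3.2,0],"angular":[0,0,0],"claw":-1},{"slide":[0.25,-3.2,0],"angular":[0,0,0],"claw":-1},{"slide":[0.25,-3.2,0],"angular":[0,0,0],"claw":-1},{"slide":[0.25,-3.2,0],"angular":[0,0,0],"claw":-1},{"slide":[0.25,-3.2,0],"angular":[0,0,0],"claw":-1},{"slide":[0.25,-3.2,0],"angular":[0,0,0],"claw":-1},{"slide":[0.25,-3.2,0],"angular":[0,0,0],"claw":-1},{"slide":[0.25,-3.2,0],"angular":[0,0,0],"claw":-1}]'
python3 -m creep '[{"slide":[0.25,-3.2,0],"angular":[0,0,0],"claw":-1},{"slide":[0.25,-3.2,0],"angular":[0,0,0],"claw":-1},{"slide":[0.25,-3.2,0],"angular":[0,0,0],"claw":-1},{"slide":[0.25,-3.2,0],"angular":[0,0,0],"claw":-1},{"slide":[0.25,-3.2,0],"angular":[0,0,0],"claw":-1},{"slide":[0.25,-3.2,0],"angular":[0,0,0],"claw":-1},{"slide":[0.25,-3.2,0],"angular":[0,0,0],"claw":-1},{"slide":[0.25,-3.2,0],"angular":[0,0,0],"claw":-1},{"slide":[0,0,0],"angular":[0,0,0],"claw":-1}]'
python3 d.py 0.465 0.306 0.15
```

```text
t: 2.43
tcp_pos: [0.5011, 0.0496, 0.3497]
tool_rot: [0.994, 0.112, -0.0, -0.0]
force: [-0.6, 0.1, -0.8]
finger_gap: 0.001
gripper_force: 0.0
t: 3.18
tcp_pos: [0.4628, 0.3069, 0.3496]
tool_rot: [0.993, 0.115, -0.0, -0.001]
force: [-0.1, -0.6, -0.4]
finger_gap: 0.0
gripper_force: 0.0
3.1833 [0.4628 0.3069 0.3496] z [-0.001  0.003 -1.   ] q [0.38 0.33 1.48 0.   1.33 1.72] F [-0.1 -0.6 -0.4]
cm [ 0.19  0.2  19.96]
```

```bash
python3 -m creep '[{"slide":[0.2,0.2,2.5],"angular":[0,0,0],"claw":-1},{"slide":[0,0,2.5],"angular":[0,0,0],"claw":-1},{"slide":[0,0,2.5],"angular":[0,0,0],"claw":-1},{"slide":[0,0,2.5],"angular":[0,0,0],"claw":-1},{"slide":[0,0,2.5],"angular":[0,0,0],"claw":-1},{"slide":[0,0,2.5],"angular":[0,0,0],"claw":-1},{"slide":[0,0,2.5],"angular":[0,0,0],"claw":-1},{"slide":[0,0,2.5],"angular":[0,0,0],"claw":-1},{"slide":[0,0,0],"angular":[0,0,0],"claw":-1}]'
python3 - <<'E'
from h import *
a=viewer.snapshot("side")
cv2.imwrite("pics/s1.png",cv2.resize(a[180:330,230:400],None,fx=4,fy=4,interpolation=cv2.INTER_CUBIC))
E
python3 d.py 0.465 0.306 0.082
```

```text
t: 3.93
tcp_pos: [0.4635, 0.2987, 0.1454]
tool_rot: [0.994, 0.112, -0.005, 0.001]
force: [-1.7, -0.1, -0.1]
finger_gap: 0.002
gripper_force: 0.0
3.9833 [0.4649 0.2994 0.1476] z [-0.007 -0.003 -1.   ] q [ 0.37  0.58  1.7  -0.    0.87  1.72] F [-0.7 -0.2  0.3]
cm [ 0.2  -0.65  6.56]
```

View pics/s1.png

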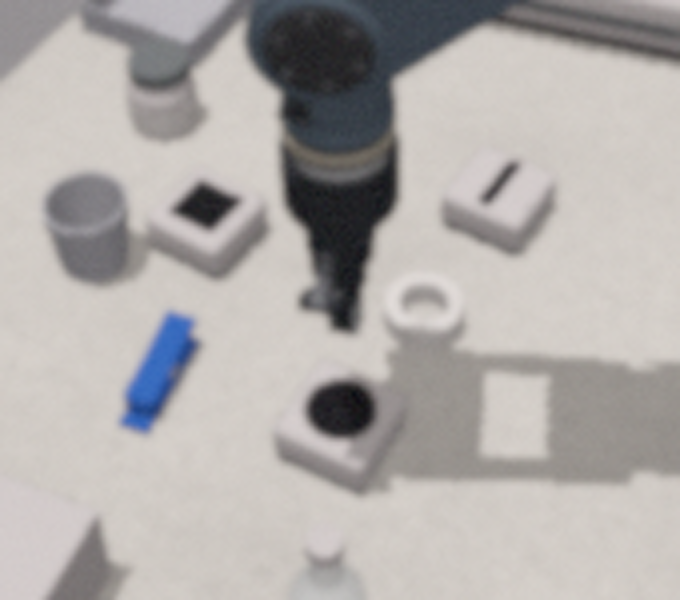

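The side crop shows the shut fingertips at (345,325) straight above the round window at (342,408), with the tape and the other pods clear. I'll descend slowly to TCP z of about 0.082.

```bash
python3 -m creep '[{"slide":[0.1,-0.3,1],"angular":[0,0,0],"claw":-1},{"slide":[0.1,-0.3,1],"angular":[0,0,0],"claw":-1},{"slide":[0,0,1],"angular":[0,0,0],"claw":-1},{"slide":[0,0,1],"angular":[0,0,0],"claw":-1},{"slide":[0,0,1],"angular":[0,0,0],"claw":-1},{"slide":[0,0,0.8],"angular":[0,0,0],"claw":-1},{"slide":[0,0,0.5],"angular":[0,0,0],"claw":-1},{"slide":[0,0,0],"angular":[0,0,0],"claw":-1}]'
python3 - <<'E'
from h import *
a=viewer.snapshot("side")
cv2.imwrite("pics/s2.png",cv2.resize(a[230:310,270:360],None,fx=6,fy=6,interpolation=cv2.INTER_CUBIC))
E
python3 d.py 0.465 0.306 0.082
```

```text
t: 4.65
tcp_pos: [0.4666, 0.3065, 0.0857]
tool_rot: [0.994, 0.112, -0.001, 0.0]
force: [0.8, -0.0, 0.7]
finger_gap: -0.002
gripper_force: 0.0
4.7 [0.467  0.3067 0.0863] z [-0.001 -0.001 -1.   ] q [0.38 0.68 1.73 0.   0.74 1.73] F [ 0.6 -0.  -0.3]
cm [-0.21  0.03  0.43]
```

View pics/s2.png

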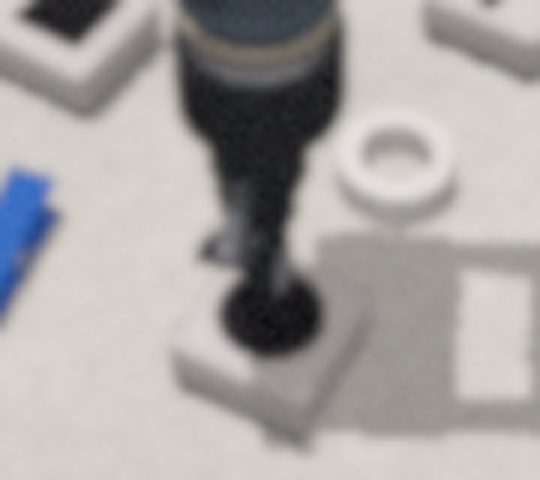

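The crop shows the fingertips hovering over the window (centre about (270,315)) and not touching it. I'll dwell for 3.3 s.

```bash
for i in 1 2 3 4; do python3 -m creep '[{"slide":[0,0,0.1],"angular":[0,0,0],"claw":-1},{"slide":[0,0,0],"angular":[0,0,0],"claw":-1},{"slide":[0,0,0],"angular":[0,0,0],"claw":-1},{"slide":[0,0,0],"angular":[0,0,0],"claw":-1},{"slide":[0,0,0],"angular":[0,0,0],"claw":-1},{"slide":[0,0,0],"angular":[0,0,0],"claw":-1},{"slide":[0,0,0],"angular":[0,0,0],"claw":-1},{"slide":[0,0,0],"angular":[0,0,0],"claw":-1},{"slide":[0,0,0],"angular":[0,0,0],"claw":-1},{"slide":[0,0,0],"angular":[0,0,0],"claw":-1}]' | head -2; done
python3 d.py 0.556 -0.257 0.30
```

```text
t: 5.53
tcp_pos: [0.4674, 0.3069, 0.086]
t: 6.37
tcp_pos: [0.4674, 0.3069, 0.085]
t: 7.2
tcp_pos: [0.4674, 0.3069, 0.084]
t: 8.03
tcp_pos: [0.4674, 0.3069, 0.083]
8.0333 [0.4674 0.3069 0.083 ] z [ 0. -0. -1.] q [ 0.38  0.69  1.73 -0.    0.73  1.73] F [-0.1 -0.1 -1. ]
cm [ -3.93  56.95 -21.7 ]
```

```bash
python3 -m creep '[{"slide":[0,0,-1.5],"angular":[0,0,0],"claw":-1},{"slide":[0,0,-2.8],"angular":[0,0,0],"claw":-1},{"slide":[0,0,-2.8],"angular":[0,0,0],"claw":-1},{"slide":[0,0,-2.8],"angular":[0,0,0],"claw":-1},{"slide":[0,0,-2.8],"angular":[0,0,0],"claw":-1},{"slide":[0,0,-2.8],"angular":[0,0,0],"claw":-1},{"slide":[0,0,-2.8],"angular":[0,0,0],"claw":-1},{"slide":[0,0,-2.8],"angular":[0,0,0],"claw":-1},{"slide":[0,0,-0.6],"angular":[0,0,0],"claw":-1}]' | head -2
python3 -m creep '[{"slide":[-0.2,3.1,0],"angular":[0,0,0],"claw":-1},{"slide":[-0.2,3.1,0],"angular":[0,0,0],"claw":-1},{"slide":[-0.2,3.1,0],"angular":[0,0,0],"claw":-1},{"slide":[-0.2,3.1,0],"angular":[0,0,0],"claw":-1},{"slide":[-0.2,3.1,0],"angular":[0,0,0],"claw":-1},{"slide":[-0.2,3.1,0],"angular":[0,0,0],"claw":-1},{"slide":[-0.2,3.1,0],"angular":[0,0,0],"claw":-1},{"slide":[-0.2,3.1,0],"angular":[0,0,0],"claw":-1},{"slide":[-0.2,3.1,0],"angular":[0,0,0],"claw":-1}]' | head -2
python3 -m creep '[{"slide":[-0.2,3.1,0],"angular":[0,0,0],"claw":-1},{"slide":[-0.2,3.1,0],"angular":[0,0,0],"claw":-1},{"slide":[-0.2,3.1,0],"angular":[0,0,0],"claw":-1},{"slide":[-0.2,3.1,0],"angular":[0,0,0],"claw":-1},{"slide":[-0.2,3.1,0],"angular":[0,0,0],"claw":-1},{"slide":[-0.2,3.1,0],"angular":[0,0,0],"claw":-1},{"slide":[-0.2,3.1,0],"angular":[0,0,0],"claw":-1},{"slide":[-0.2,3.1,0],"angular":[0,0,0],"claw":-1},{"slide":[0,1.2,0],"angular":[0,0,0],"claw":-1},{"slide":[0,0,0],"angular":[0,0,0],"claw":-1}]' | head -2
python3 d.py 0.556 -0.257 0.15
```

```text
t: 8.78
tcp_pos: [0.4695, 0.3079, 0.3051]
t: 9.53
tcp_pos: [0.5115, 0.0295, 0.2992]
t: 10.37
tcp_pos: [0.5545, -0.2289, 0.2988]
10.3667 [ 0.5545 -0.2289  0.2988] z [-0.001 -0.    -1.   ] q [-0.58  0.44  1.44 -0.    1.26  0.77] F [ 0.3 -0.9  0.5]
cm [-0.46  2.78 14.88]
```

```bash
python3 -m creep '[{"slide":[-0.2,1.4,0],"angular":[0,0,0],"claw":-1},{"slide":[-0.2,1.4,1.5],"angular":[0,0,0],"claw":-1},{"slide":[0,0,2.2],"angular":[0,0,0],"claw":-1},{"slide":[0,0,2.2],"angular":[0,0,0],"claw":-1},{"slide":[0,0,2.2],"angular":[0,0,0],"claw":-1},{"slide":[0,0,2.2],"angular":[0,0,0],"claw":-1},{"slide":[0,0,2.2],"angular":[0,0,0],"claw":-1},{"slide":[0,0,1.5],"angular":[0,0,0],"claw":-1},{"slide":[0,0,0],"angular":[0,0,0],"claw":-1},{"slide":[0,0,0],"angular":[0,0,0],"claw":-1}]' | head -2
python3 - <<'E'
from h import *
a=viewer.snapshot("side")
cv2.imwrite("pics/s3.png",cv2.resize(a[110:190,310:410],None,fx=6,fy=6,interpolation=cv2.INTER_CUBIC))
E
python3 d.py 0.556 -0.257 0.128
```

```text
t: 11.2
tcp_pos: [0.5563, -0.2528, 0.1593]
11.25 [ 0.557  -0.2536  0.1605] z [ 0. -0. -1.] q [-0.61  0.62  1.55  0.    0.97  0.74] F [-0.7 -0.2 -0.6]
cm [-0.18  0.31  3.25]
```

View pics/s3.png

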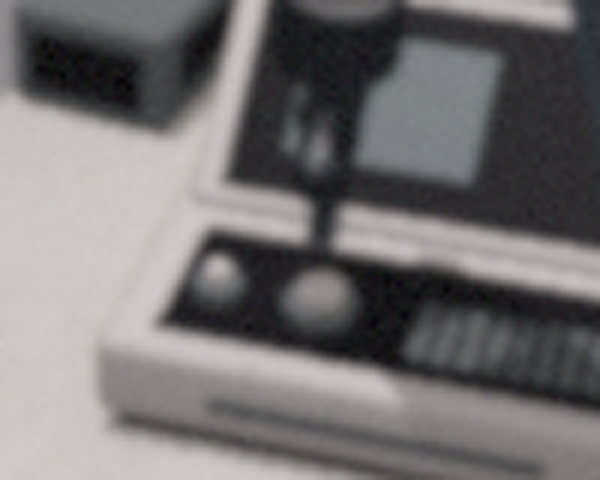

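The side crop shows the fingertips at (320,245) just above the start key cap at (320,285). The stop key at (218,270) is clear.

```bash
python3 -m creep '[{"slide":[-0.1,0.2,1],"angular":[0,0,0],"claw":-1},{"slide":[0,0.1,1],"angular":[0,0,0],"claw":-1},{"slide":[0,0,0.7],"angular":[0,0,0],"claw":-1},{"slide":[0,0,0.4],"angular":[0,0,0],"claw":-1},{"slide":[0,0,0],"angular":[0,0,0],"claw":-1},{"slide":[0,0,0],"angular":[0,0,0],"claw":-1},{"slide":[0,0,0],"angular":[0,0,0],"claw":-1}]'
python3 -m creep '[{"slide":[0,0,0.2],"angular":[0,0,0],"claw":-1},{"slide":[0,0,0.2],"angular":[0,0,0],"claw":-1},{"slide":[0,0,0.2],"angular":[0,0,0],"claw":-1},{"slide":[0,0,0],"angular":[0,0,0],"claw":-1},{"slide":[0,0,0],"angular":[0,0,0],"claw":-1}]'; python3 d.py 0.556 -0.257 0.117
```

```text
t: 11.83
tcp_pos: [0.5566, -0.2576, 0.1292]
tool_rot: [0.994, 0.112, 0.0, 0.0]
force: [0.5, -0.3, -0.6]
finger_gap: -0.0
gripper_force: 0.0
t: 12.25
tcp_pos: [0.5564, -0.2574, 0.123]
tool_rot: [0.994, 0.112, -0.0, -0.0]
force: [-0.3, -0.2, 0.9]
finger_gap: -0.002
gripper_force: 0.0
12.25 [ 0.5564 -0.2574  0.123 ] z [-0.  0. -1.] q [-0.62  0.67  1.57 -0.    0.9   0.73] F [-0.3 -0.2  0.9]
cm [-0.03 -0.05  0.6 ]
```

```bash
python3 -m creep '[{"slide":[0,0,0.1],"angular":[0,0,0],"claw":-1},{"slide":[0,0,0.1],"angular":[0,0,0],"claw":-1},{"slide":[0,0,0.1],"angular":[0,0,0],"claw":-1},{"slide":[0,0,0.1],"angular":[0,0,0],"claw":-1},{"slide":[0,0,0],"angular":[0,0,0],"claw":-1},{"slide":[0,0,0],"angular":[0,0,0],"claw":-1}]' | sed -n '2p;4p'
python3 -m creep '[{"slide":[0,0,0.1],"angular":[0,0,0],"claw":-1},{"slide":[0,0,0.1],"angular":[0,0,0],"claw":-1},{"slide":[0,0,0],"angular":[0,0,0],"claw":-1},{"slide":[0,0,0],"angular":[0,0,0],"claw":-1}]'| sed -n '2p;4p'
```

```text
tcp_pos: [0.5565, -0.2575, 0.1192]
force: [-0.3, -0.1, 3.6]
tcp_pos: [0.5565, -0.2574, 0.1171]
force: [-1.1, -0.2, 4.4]
```

```bash
python3 -m creep '[{"slide":[0,0,0.1],"angular":[0,0,0],"claw":-1},{"slide":[0,0,0.1],"angular":[0,0,0],"claw":-1},{"slide":[0,0,0],"angular":[0,0,0],"claw":-1},{"slide":[0,0,0],"angular":[0,0,0],"claw":-1},{"slide":[0,0,0],"angular":[0,0,0],"claw":-1}]'| sed -n '2p;4p'
```

```text
tcp_pos: [0.5565, -0.2575, 0.1167]
force: [-3.5, 1.6, 13.5]
```

The force jumped to 13.5 N at z = 0.1167, so the key is on its stop, fully down. Now I'll release it and go back to the window.

```bash
python3 -m creep '[{"slide":[0,0,-0.4],"angular":[0,0,0],"claw":-1},{"slide":[0,0,-0.5],"angular":[0,0,0],"claw":-1},{"slide":[0,0,-1],"angular":[0,0,0],"claw":-1},{"slide":[0,0,-2.5],"angular":[0,0,0],"claw":-1},{"slide":[0,0,-2.8],"angular":[0,0,0],"claw":-1},{"slide":[0,0,-2.8],"angular":[0,0,0],"claw":-1},{"slide":[0,0,-2.8],"angular":[0,0,0],"claw":-1},{"slide":[0,0,-2.8],"angular":[0,0,0],"claw":-1},{"slide":[0,0,-2.5],"angular":[0,0,0],"claw":-1},{"slide":[0,0,0],"angular":[0,0,0],"claw":-1}]' | head -2
python3 -m creep '[{"slide":[0.2,-3.1,0],"angular":[0,0,0],"claw":-1},{"slide":[0.2,-3.1,0],"angular":[0,0,0],"claw":-1},{"slide":[0.2,-3.1,0],"angular":[0,0,0],"claw":-1},{"slide":[0.2,-3.1,0],"angular":[0,0,0],"claw":-1},{"slide":[0.2,-3.1,0],"angular":[0,0,0],"claw":-1},{"slide":[0.2,-3.1,0],"angular":[0,0,0],"claw":-1},{"slide":[0.2,-3.1,0],"angular":[0,0,0],"claw":-1},{"slide":[0.2,-3.1,0],"angular":[0,0,0],"claw":-1},{"slide":[0.2,-3.1,0],"angular":[0,0,0],"claw":-1}]' | head -2
python3 -m creep '[{"slide":[0.2,-3.1,0],"angular":[0,0,0],"claw":-1},{"slide":[0.2,-3.1,0],"angular":[0,0,0],"claw":-1},{"slide":[0.2,-3.1,0],"angular":[0,0,0],"claw":-1},{"slide":[0.2,-3.1,0],"angular":[0,0,0],"claw":-1},{"slide":[0.2,-3.1,0],"angular":[0,0,0],"claw":-1},{"slide":[0.2,-3.1,0],"angular":[0,0,0],"claw":-1},{"slide":[0.2,-3.1,0],"angular":[0,0,0],"claw":-1},{"slide":[0.2,-3.1,0],"angular":[0,0,0],"claw":-1},{"slide":[0.2,-1.5,0],"angular":[0,0,0],"claw":-1},{"slide":[0,0,0],"angular":[0,0,0],"claw":-1}]' | head -2
python3 d.py 0.466 0.306 0.15
```

```text
t: 14.33
tcp_pos: [0.5589, -0.2591, 0.3022]
t: 15.08
tcp_pos: [0.5109, 0.02, 0.2955]
t: 15.92
tcp_pos: [0.4696, 0.2819, 0.2954]
15.9167 [0.4696 0.2819 0.2954] z [-0.001  0.001 -1.   ] q [0.34 0.37 1.57 0.   1.2  1.68] F [ 0.1 -0.7  0.1]
cm [ 0.2  -2.42 14.54]
```

```bash
python3 -m creep '[{"slide":[0.1,-1.2,0],"angular":[0,0,0],"claw":-1},{"slide":[0.1,-1.2,0],"angular":[0,0,0],"claw":-1},{"slide":[0,0,2],"angular":[0,0,0],"claw":-1},{"slide":[0,0,2.2],"angular":[0,0,0],"claw":-1},{"slide":[0,0,2.2],"angular":[0,0,0],"claw":-1},{"slide":[0,0,2.2],"angular":[0,0,0],"claw":-1},{"slide":[0,0,2.2],"angular":[0,0,0],"claw":-1},{"slide":[0,0,2.2],"angular":[0,0,0],"claw":-1},{"slide":[0,0,1.4],"angular":[0,0,0],"claw":-1},{"slide":[0,0,0],"angular":[0,0,0],"claw":-1}]' | head -2
python3 d.py 0.466 0.306 0.083
```

```text
t: 16.75
tcp_pos: [0.4655, 0.3016, 0.1489]
16.75 [0.4655 0.3016 0.1489] z [-0.007 -0.003 -1.   ] q [0.37 0.58 1.7  0.   0.87 1.72] F [-0.7  0.3  0. ]
cm [ 0.19 -0.42  6.59]
```

```bash
python3 -m creep '[{"slide":[0,-0.3,1],"angular":[0,0,0],"claw":-1},{"slide":[0,0,1],"angular":[0,0,0],"claw":-1},{"slide":[0,0,1],"angular":[0,0,0],"claw":-1},{"slide":[0,0,1],"angular":[0,0,0],"claw":-1},{"slide":[0,0,1],"angular":[0,0,0],"claw":-1},{"slide":[0,0,0.8],"angular":[0,0,0],"claw":-1},{"slide":[0,0,0.6],"angular":[0,0,0],"claw":-1},{"slide":[0,0,0],"angular":[0,0,0],"claw":-1},{"slide":[0,0,0],"angular":[0,0,0],"claw":-1}]' | head -2
for i in 1 2 3 4; do python3 -m creep '[{"slide":[0,0,0],"angular":[0,0,0],"claw":-1},{"slide":[0,0,0],"angular":[0,0,0],"claw":-1},{"slide":[0,0,0],"angular":[0,0,0],"claw":-1},{"slide":[0,0,0],"angular":[0,0,0],"claw":-1},{"slide":[0,0,0],"angular":[0,0,0],"claw":-1},{"slide":[0,0,0],"angular":[0,0,0],"claw":-1},{"slide":[0,0,0],"angular":[0,0,0],"claw":-1},{"slide":[0,0,0],"angular":[0,0,0],"claw":-1},{"slide":[0,0,0],"angular":[0,0,0],"claw":-1},{"slide":[0,0,0],"angular":[0,0,0],"claw":-1}]' | head -2; done
python3 -m creep '[{"slide":[0,0,-1.5],"angular":[0,0,0],"claw":-1},{"slide":[0,0,-2.8],"angular":[0,0,0],"claw":-1},{"slide":[0,0,-2.8],"angular":[0,0,0],"claw":-1},{"slide":[0,0,-2.8],"angular":[0,0,0],"claw":-1},{"slide":[0,0,-2.8],"angular":[0,0,0],"claw":-1},{"slide":[0,0,-2.8],"angular":[0,0,0],"claw":-1},{"slide":[0,0,-2.8],"angular":[0,0,0],"claw":-1},{"slide":[0,0,-1.5],"angular":[0,0,0],"claw":-1},{"slide":[0,0,0],"angular":[0,0,0],"claw":-1},{"slide":[0,0,0],"angular":[0,0,0],"claw":-1}]'
python3 -c "
from h import *
cv2.imwrite('pics/end.png',viewer.snapshot('side'))"
```

```text
t: 17.5
tcp_pos: [0.4665, 0.3057, 0.0876]
t: 18.33
tcp_pos: [0.4666, 0.3057, 0.088]
t: 19.17
tcp_pos: [0.4666, 0.3057, 0.088]
t: 20.0
tcp_pos: [0.4666, 0.3057, 0.088]
t: 20.83
tcp_pos: [0.4666, 0.3057, 0.088]
t: 21.67
tcp_pos: [0.4667, 0.3058, 0.2866]
tool_rot: [0.994, 0.112, 0.001, -0.0]
force: [-0.1, -0.1, -0.3]
finger_gap: 0.001
gripper_force: 0.0
```

View pics/end.png

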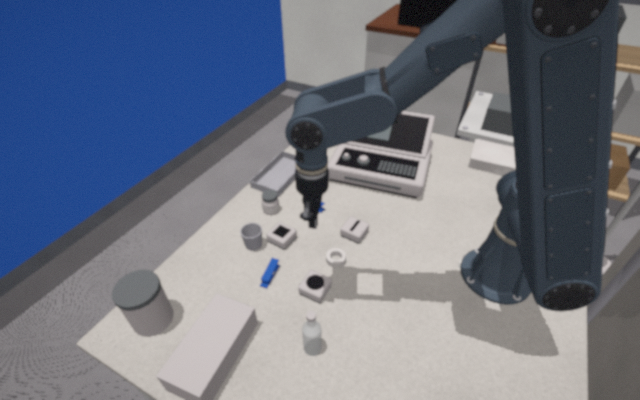

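The arm is about 24 cm above the round pod, which is still at (315,285). Everything else in view is where it was, and both keys are up.

```bash
python3 -c "
from station import ticket
print(ticket.sign_off())"
```

```text
the job is handed in; nothing more can be done
None
```

The job is done and handed in, with no verdict returned: I held over the round window for over 3 s, pressed the start key to its stop and released it, held over the window again for over 3 s, and drew back about 24 cm without disturbing anything I could see.

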